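Load a plaster relief tile into the sprung retouching stand

ROBOT

A 6-joint arm with a two-finger parallel gripper is mounted at the origin on the work surface. World frame = base frame: x ahead of the robot, y to its left, z up, the work surface at z = 0. Lengths are in mm, angles in rad, forces in N, time in s.
With the tool pointing down it reaches from about 275 to 775 mm from the base axis. Payload 14.6 kg.
Tool frame: the origin (TCP) lies midway between the tips of the shut fingers; the grasp point (between the pads) lies 19 mm behind it (bot.hold_point_z is the distance from the TCP to the grasp point, in mm); z points along the fingers, y is the line along which they close (so a half turn about z gives the same grasp; the last joint's range is limited). The gripper opens to 85 mm and grips with 20 to 120 N. Pads are 22 mm wide; open, the fingers measure 114 mm over their backs; the gripper's body (76 mm by 85 mm) begins 54 mm behind the grasp point. The pads swing forward as they close: fully open they stand 13 mm farther back than shut.
Start: joints at [-1.482, 0.263, -0.048, 1.259, 0, 1.415], TCP at [126.724, -509.479, 231.278] pointing down, gripper open.
Joint ranges: [-2.65, 2.65], [-0.89, 1.7], [-1.18, 1.37], [-2.13, 2.11], [-1.35, 1.29], [-3.14, 3.14]. Speed limits (rad/s): [1.89, 1.89, 2.57, 2.79, 3.14, 3.14].

INTERFACE

Orientations are given as [roll, pitch, yaw] about the fixed x, y, z axes, in that order (R = Rz(yaw) Ry(pitch) Rx(roll)).
In Python, from plant import bot gives the robot as it stands.
- The arm moves only by the shell command python3 -m inch 'ROWS'. ROWS is JSON, a list of rows, each a list of 7 numbers: the turn, a rotation vector about the tool's x, y, z in units of 5 degrees (1.0 is 5 degrees), then the shift along the tool's x, y, z in units of 40 mm (1.0 is 40 mm), then the closure, from 0 (fully open) to 1 (shut). A call has 1 to 20 rows; each row shifts and turns the commanded pose from where the row before left it, along the tool's axes as they then stand; what a row does not reach is not made up. A row lasts 1/8 s, in which the tool goes at most 62.5 mm and 10.7 degrees, less where a joint would pass 70% of its speed; a pose out of reach is approached as far as the arm can. A call is refused whole if a number of a shift passes 1 or a number of a turn 1, either way. A call with a gripper value outside its range is refused whole. The fingers move at their own pace and stop on an object; the grip force is fixed at half the most. Time passes only in rows, so rows that do not move let the fingers close. It gives the time, the measured TCP pose, the force, the opening and the grip force at its end, in the units of the state.
- bot.get_state(): the state, without advancing time (a new reading comes with each control period).
- bot.get_image(name): name is "scene" or "side" or "wrist"; returns (picture, depth): 384x512x3 uint8, red, green, blue; 384x512 float32, mm along the optical axis (not along the pixel's ray), 0 where there is no reading.
- bot.camera_model(name): a dict with "camera_matrix" (3x3 intrinsics, pixels), "rvec" (rotation vector, rad) and "tvec" (3), from world to camera coordinates, as OpenCV has them; the wrist camera has in their place "T_tool_cam" (4x4, takes a point from camera to tool coordinates, whose origin is the TCP and whose axes are the flange's). Camera axes: x right, y down, z forward; pixel columns grow to the right and rows downward; lengths in mm; the calibration is good to about 2 mm. A picture is of the moment at which its call begins: read the wrist's pose just before it. camera_model takes no time and is no camera call.
- bot.job_done(): hands the job in; it is judged then, once.
The state is a dict: "clock": time; "joints": joint angles; "joint_velocities": joint speeds; "joint_efforts": joint torques, N m; "tcp_pos": TCP position; "orientation": TCP orientation; "ft_force": force on the tool from outside, world axes, zero at the start; "moment": the same for the moment, N m; "opening": finger opening in mm; "finger_force": force on a finger pad.
Only numpy, scipy, OpenCV 4.12 (cv2) and the standard library are available. Lean on these libraries where they do the work, as an engineer would, in place of code of your own. Each camera call takes 0.05 s, during which the arm holds its last target. There are 200 camera calls.

TASK

Take the tall plaster relief tile out of the drying rack and mount it in the retouching stand, whose head is clamped at an unknown height: feel for the sill as you enter its lower edge into the slot with the tile leaning, push the sprung sill down gently (plaster chips if forced against the sill's stop), straighten the tile under the two catches and let the sill lift it home, so that it stands upright, locked between sill and catches. Let go of it, and leave the other tiles and everything else on the bench where they are.

Things in the scene. Friction and masses are not known exactly. Their poses are not given: they have to be found in the camera images.
- tile: the tall plaster relief tile: 160 mm wide (its y), 130 high (z), 12 thick (x), 0.24 to 0.39 kg; the only one 130 mm high. Origin at the centre of its lower edge face, z up the tile. The -x face carries a shallow rosette, up to 84 mm above the lower edge; the part above is plain. Starts upright in one of the three rack slots, within 12 mm of the slot's middle, -x face on the rack's -x side
- tile_top (a point): the centre of the tile's upper edge face, 130 mm above its origin; axes as the tile's
- rack: the drying rack, fixed: a board 190 (x) x 180 (y) x 15 mm with three slots along its y at x = -55, 0 and +55 mm, each 14 mm wide between wooden cleats that rise 25 mm above the board; tiles stand on the board, 15 mm above the bench. Origin at the centre of its underside, z up, -x faces roughly to the robot
- stand: the retouching stand: a board 130 (x) x 210 (y) x 12 mm fixed to the bench, and on it a head (slot, sill, posts, catches) clamped at an unknown height: it is 0 to 24 mm higher than the heights told here, which hold for its lowest setting. No reading gives this lift. Origin on the bench under the slot's middle; z up, y along the slot; a tile enters from -x (roughly the robot's side)
- slot (a point): on the board's top, 12 mm above the bench, under the slot's middle; axes as the stand's. The slot is 18 mm wide (x = -9 to 9 mm) and 168 mm long between end stops; front wall (10 mm thick), rear wall and end stops rise to 47 mm above the bench (plus lift); its floor, the sprung sill, is at 40 mm (plus lift) when free
- front (a point): middle of the board's front edge, 55 mm before the slot, 12 mm up. Two posts behind the slot (x = 9 to 27 mm from its middle, y = 58 to 94 mm either side) carry catches over the tile's upper corners, reaching to x = -17 mm: top 176, underside 166, front lip (x = -17 to -9) down to 161 mm above the bench (plus lift). So a tile can enter only leaning, top to -x, 12 to 25 degrees
- sill (a joint): how far the sprung sill is pressed down in the head, m: 0 free, 0.013 at its hard stop. It starts to move at 5.5 N and needs 0.65 N more per mm (8 N at 4 mm, 13 N at 11 mm); the tile's weight alone does not move it. The tile's top passes under the lips when the sill is pressed 9.5 mm or more; then the sill lifts it behind the lips, up to the catches (sill at 4 mm)
- low_tile: bystander: a low plaster tile, 160 wide x 85 high x 12 mm thick, in another slot of the rack; origin at the centre of its lower edge, z up
- narrow_tile: bystander: a small plaster tile, 90 wide x 85 high x 12 mm, in another slot of the rack; origin at the centre of its lower edge, z up
- spatula: bystander: a plasterer's spatula about 200 mm long lying on the bench between rack and stand; origin at mid-length, on its underside
- jar: bystander: a closed white jar, 60 mm across, 90 mm high; origin at the centre of its underside
- bowl: bystander: a grey mixing bowl, 120 mm across, 60 mm high; origin at the centre of its underside
- brush: bystander: a brush about 180 mm long lying on the bench; origin at mid-length, on its underside
- hammer: bystander: a hammer about 240 mm long lying on the bench; origin at mid-length, on its underside
- sanding_block: bystander: a cork sanding block 110 x 60 x 35 mm; origin at the centre of its underside

How it is judged:
By the outcome, as a careful person would: the job done as asked, in the order asked, and still so for the second after the job is handed in, with the robot touching nothing.
It also fails if it takes over 53 s, if anything falls off the work surface, if the arm or the gripper's body presses on something with over 40 N, if the wrist force passes 120 N, or if a joint passes its speed limit or range.

## Working session

There is one attempt and no reset: what is moved stays moved. The work goes in short steps, Python scripts to look and compute and a shell command to move; the robot and the scene stay as the last step left them, time stands still between calls to the robot, and variables do not carry over. Pictures are saved under pics/ and viewed, at most 10 in all, crops included, and the job is handed in when it is done.

```bash
ls; mkdir -p pics; cat > h.py <<'E'
import numpy as np, cv2
from plant import bot
from scipy.spatial.transform import Rotation as R
def Tw(s):
    T=np.eye(4);T[:3,:3]=R.from_euler('xyz',s['orientation']).as_matrix();T[:3,3]=s['tcp_pos'];return T
def grab(n):
    s=bot.get_state();im,d=bot.get_image(n);m=bot.camera_model(n);K=np.array(m['camera_matrix'])
    if n=='wrist': T=Tw(s)@np.array(m['T_tool_cam'])
    else:
        C=np.eye(4);C[:3,:3]=cv2.Rodrigues(np.array(m['rvec'],float))[0];C[:3,3]=np.array(m['tvec']).ravel();T=np.linalg.inv(C)
    v,u=np.mgrid[:384,:512];P=np.stack([(u-K[0,2])/K[0,0]*d,(v-K[1,2])/K[1,1]*d,d],-1)@T[:3,:3].T+T[:3,3]
    P[d==0]=np.nan
    return im,d,P
E
python3 - <<'E'
from h import *
s=bot.get_state();print(s)
for n in['scene','side']:
    im,d,P=grab(n);cv2.imwrite(f'pics/{n}0.png',cv2.resize(im[...,::-1],(768,576)));np.savez(f'{n}0.npz',im=im,P=P)
E
```

```text
pics
{'clock': 0.0, 'joints': array([-1.48230073e+00,  2.63550154e-01, -4.89214367e-02,  1.25939953e+00,
        1.44639587e-06,  1.41548901e+00]), 'joint_velocities': array([-4.22895612e-05, -1.60169496e-03, -5.07987513e-04, -9.48004813e-04,
        2.48377771e-04, -1.25236357e-03]), 'joint_efforts': array([ 2.67952899e-03, -6.37620020e+01,  3.84575737e+01,  1.35803752e-02,
        1.69840482e-04,  8.05821458e-06]), 'tcp_pos': array([ 126.70014437, -509.20868723,  230.81666949]), 'orientation': array([-3.14053102e+00, -1.67681529e-04,  2.43802823e-01]), 'ft_force': array([0.01296586, 0.23777552, 0.09686898]), 'moment': array([ 0.03929696, -0.02193985,  0.02588066]), 'finger_force': 0.0, 'opening': 85.37131476319497}
```

View pics/scene0.png

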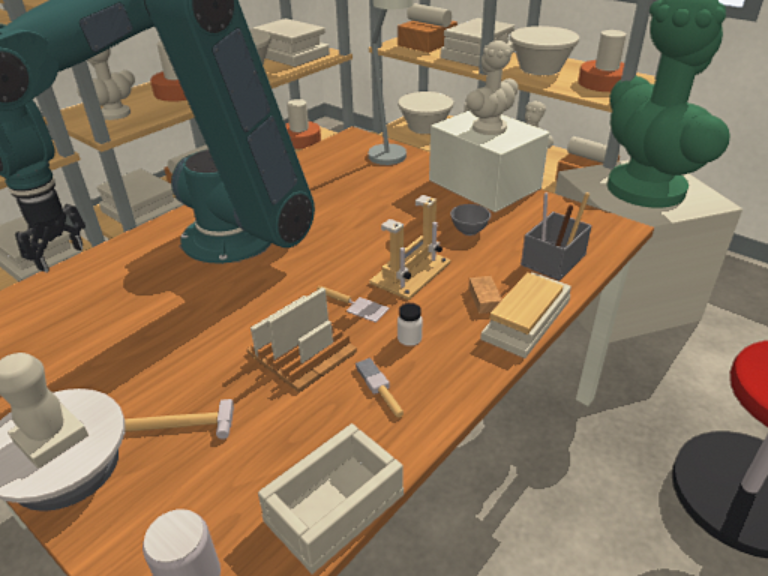

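View pics/side0.png

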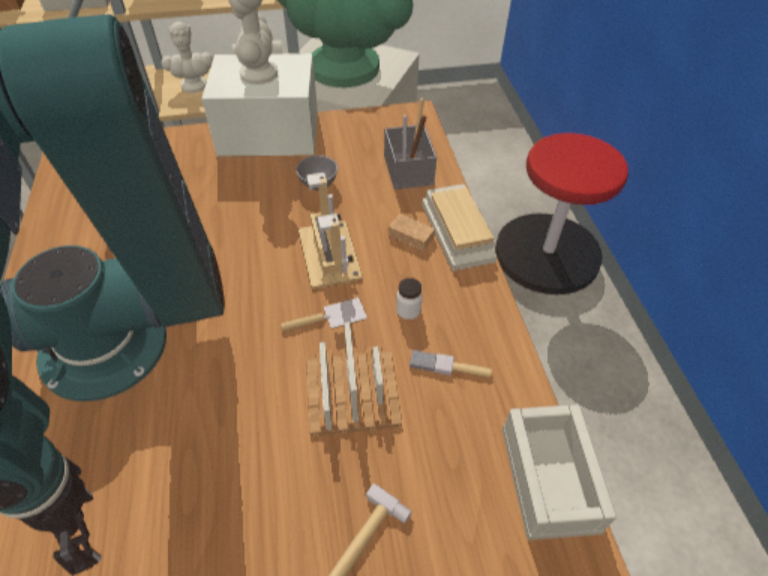

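The scene view shows the rack at about (300,340) with the tall tile in the middle slot (top edge about (290,305)). The stand is at about (410,255), with the white catches at (392,228) and (427,200).

```bash
python3 - <<'E'
from h import *
A=[np.load(f'{n}0.npz') for n in('scene','side')]
for n,a in zip(('scene','side'),A):
    P=a['P'];im=a['im'].astype(int)
    def box(u0,v0,u1,v1): 
        q=P[int(v0/1.5):int(v1/1.5),int(u0/1.5):int(u1/1.5)].reshape(-1,3);c=im[int(v0/1.5):int(v1/1.5),int(u0/1.5):int(u1/1.5)].reshape(-1,3);k=np.isfinite(q[:,0]);return q[k],c[k]
    rk=box(240,280,360,395) if n=='scene' else box(295,325,410,440)
    st=box(360,185,460,310) if n=='scene' else box(290,165,370,295)
    q,c=rk
    for nm,lo,hi in(('tall',105,160),('mid',60,96),('cleat',33,44),('board',12,19)):
        k=q[(q[:,2]>lo)&(q[:,2]<hi)]
        if len(k)<5: continue
        r=cv2.minAreaRect(k[:,:2].astype(np.float32));print(n,nm,len(k),np.round(r[0]),np.round(r[1]),round(r[2],1),'zmax',k[:,2].max().round(1), np.round(np.median(k,0)))
    q,c=st
    for nm,lo,hi in(('board',9,15),('walls',42,80),('posts',100,155),('top',165,215)):
        k=q[(q[:,2]>lo)&(q[:,2]<hi)]
        k=k[np.linalg.norm(k[:,:2]-np.median(k[:,:2],0),axis=1)<150]
        if len(k)<5: continue
        r=cv2.minAreaRect(k[:,:2].astype(np.float32));print(n,'stand',nm,len(k),np.round(r[0]),np.round(r[1]),round(r[2],1),'zpct',np.percentile(k[:,2],[5,50,90,99]).round(1),np.round(np.median(k,0)))
E
```

```text
scene tall 461 [ 548. -214.] [163.  18.] 86.5 zmax 147.7 [ 551. -220.  130.]
scene mid 601 [ 547. -221.] [174. 126.] 85.5 zmax 95.9 [ 552. -235.   78.]
scene cleat 428 [ 549. -218.] [184. 146.] 85.9 zmax 44.0 [ 590. -264.   38.]
scene board 393 [ 562. -158.] [265. 326.] 8.1 zmax 18.9 [ 621. -234.   15.]
scene stand board 344 [551. 194.] [133. 211.] 3.0 zpct [ 9.3 11.2 13.5 14.8] [580. 167.  11.]
scene stand walls 417 [556. 195.] [ 81. 191.] 3.8 zpct [45.4 60.  67.6 77.2] [561. 202.  60.]
scene stand posts 216 [563. 187.] [ 34. 182.] 3.5 zpct [104.  127.5 148.  153.7] [565. 128. 127.]
scene stand top 234 [545. 192.] [ 51. 189.] 2.2 zpct [167.8 187.9 192.8 195.1] [553. 134. 188.]
side tall 218 [ 545. -214.] [161.  12.] 86.5 zmax 148.3 [ 544. -229.  143.]
side mid 183 [ 543. -226.] [160. 124.] 87.4 zmax 96.0 [ 537. -258.   80.]
side cleat 884 [ 545. -218.] [183. 144.] 86.4 zmax 43.3 [ 538. -233.   38.]
side board 1021 [ 535. -170.] [280. 214.] 86.4 zmax 18.8 [ 539. -235.   14.]
side stand board 433 [545. 194.] [129. 211.] 3.9 zpct [ 9.1 10.9 13.2 14.6] [515. 164.  11.]
side stand walls 404 [554. 195.] [ 76. 190.] 3.8 zpct [46.6 58.9 66.3 77. ] [538. 158.  59.]
side stand posts 175 [560. 188.] [ 32. 177.] 3.5 zpct [103.  126.1 145.8 153.3] [556. 127. 126.]
side stand top 258 [541. 190.] [ 44. 185.] 4.1 zpct [170.8 190.3 193.4 195.5] [544. 131. 190.]
```

```bash
python3 -m inch '[[0,0,0,0.92,-0.355,-0.04,0],[0,0,0,0.92,-0.355,-0.04,0],[0,0,0,0.92,-0.355,-0.04,0],[0,0,0,0.92,-0.355,-0.04,0],[0,0,0,0.92,-0.355,-0.04,0],[0,0,0,0.92,-0.355,-0.04,0],[0,0,0,0.92,-0.355,-0.04,0],[0,0,0,0.92,-0.355,-0.04,0],[0,0,0,0.92,-0.355,-0.04,0],[0,0,0,0.92,-0.355,-0.04,0],[0,0,0,0.92,-0.355,-0.04,0],[0,0,0,0.92,-0.355,-0.04,0],[0,0,0,0.92,-0.355,-0.04,0]]'
python3 -m inch '[[0,0,-1,0,0,0,0],[0,0,-1,0,0,0,0],[0,0,-1,0,0,0,0],[0,0,-1,0,0,0,0],[0,0,-1,0,0,0,0],[0,0,-1,0,0,0,0],[0,0,-1,0,0,0,0],[0,0,-1,0,0,0,0],[0,0,-1,0,0,0,0.2],[0,0,-1,0,0,0,0.2],[0,0,-1,0,0,0,0.2],[0,0,-1,0,0,0,0.2],[0,0,-1,0,0,0,0.2],[0,0,-1,0,0,0,0.2],[0,0,-0.48,0,0,0,0.2],[0,0,0,0,0,0,0.2]]'
python3 - <<'E'
from h import *
im,d,P=grab('wrist');cv2.imwrite('pics/w1.png',im[...,::-1]);np.savez('w1.npz',im=im,P=P)
q=P.reshape(-1,3);q=q[np.isfinite(q[:,0])]
k=q[(q[:,2]>125)&(q[:,2]<160)]
print(len(k),cv2.minAreaRect(k[:,:2].astype(np.float32)),np.percentile(k[:,2],[5,50,95]))
print(bot.get_state()['tcp_pos'],bot.camera_model('wrist')['T_tool_cam'])
E
```

```text
clock: 1.72
tcp_pos: [547.3, -213.9, 251.8]
orientation: [-3.141, 0.0, 0.244]
ft_force: [0.4, -0.8, 1.0]
opening: 85.4
finger_force: 0.0
clock: 3.72
tcp_pos: [546.3, -214.8, 251.8]
orientation: [-3.141, -0.0, 1.507]
ft_force: [0.1, -0.2, -0.2]
opening: 68.1
finger_force: 0.0
2460 ((544.218017578125, -211.8555908203125), (159.7360382080078, 11.432047843933105), 86.60457611083984) [143.27860461 144.40895943 145.52826348]
[ 546.30198724 -214.83222146  251.82795928] [[-2.12581993e-04 -9.53892251e-01 -3.00149178e-01  7.81530191e+01]
 [ 9.99999976e-01 -1.85322206e-04 -1.19289256e-04 -5.62841575e-01]
 [ 5.81647896e-05 -3.00149196e-01  9.53892267e-01 -1.42089787e+02]
 [ 0.00000000e+00  0.00000000e+00  0.00000000e+00  1.00000000e+00]]
```

View pics/w1.png

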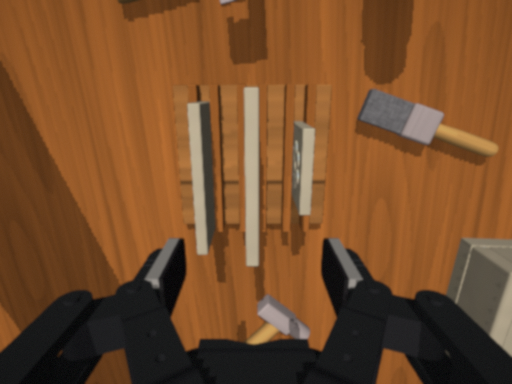

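The wrist view shows the tall tile as the middle bar (col 252, rows 88–265), the low tile to its left and the narrow tile to its right. I'll align, go down and grip.

```bash
python3 -m inch '[[0,0,-0.05,0.07,-0.057,0.5,0.3],[0,0,0,0,0,0.8,0.3],[0,0,0,0,0,0.8,0.3],[0,0,0,0,0,0.8,0.3],[0,0,0,0,0,0.5,0.3],[0,0,0,0,0,0.24,0.3],[0,0,0,0,0,0,0.3],[0,0,0,0,0,0,0.3],[0,0,0,0,0,0,1],[0,0,0,0,0,0,1],[0,0,0,0,0,0,1],[0,0,0,0,0,0,1],[0,0,0,0,0,0,1],[0,0,0,0,0,0,1],[0,0,0,0,0,0,1],[0,0,0,0,0,0,1]]'
```

```text
clock: 5.78
tcp_pos: [544.6, -212.0, 106.8]
orientation: [3.141, 0.0, 1.512]
ft_force: [0.2, 0.4, 6.1]
opening: 11.4
finger_force: 59.5
```

```bash
python3 -m inch '[[0,0,0,0,0,-0.25,1],[0,0,0,0,0,-0.5,1],[0,0,0,0,0,-0.8,1],[0,0,0,0,0,-0.8,1],[0,0,0,0,0,-0.8,1],[0,0,0,0,0,-0.4,1]]'
python3 -m inch '[[0,0,0,0.4,-0.15,-0.13,1],[0,0,0,0.82,-0.31,-0.13,1],[0,0,0,0.82,-0.31,-0.13,1],[0,0,0,0.82,-0.31,-0.13,1],[0,0,0,0.82,-0.31,-0.13,1],[0,0,0,0.82,-0.31,-0.13,1],[0,0,0,0.82,-0.31,-0.13,1],[0,0,0,0.82,-0.31,-0.13,1],[0,0,0,0.82,-0.31,-0.13,1],[0,0,0,0.82,-0.31,-0.13,1],[0,0,0,0.82,-0.31,-0.13,1],[0,0,0,0.82,-0.31,-0.13,1],[0,0,-0.69,0.43,-0.15,0,1],[0,0,-0.69,0,0,0,1],[0,0,0,0,0,0,1],[0,0,0,0,0,0,1],[0,0,0,0,0,0,1]]'
cat > st.py <<'E'
from h import *
im,d,P=grab('wrist');cv2.imwrite('pics/w2.png',im[...,::-1]);np.savez('w2.npz',im=im,P=P)
q=P.reshape(-1,3);q=q[np.isfinite(q[:,0])]
o=np.array([538,193.5]);a=np.radians(3.5);M=np.array([[np.cos(a),np.sin(a)],[-np.sin(a),np.cos(a)]])
l=(q[:,:2]-o)@M.T; q=np.c_[l,q]
q=q[(abs(q[:,0])<90)&(abs(q[:,1])<125)]
for n,lo,hi in(('board',8,16),('walls',44,85),('posts',100,160),('tops',175,210)):
    k=q[(q[:,4]>lo)&(q[:,4]<hi)]
    if len(k)<8: continue
    print(n,len(k),cv2.minAreaRect(k[:,2:4].astype(np.float32)),'x',np.percentile(k[:,0],[0,1,50,99,100]).round(1),'y',np.percentile(k[:,1],[0,1,50,99,100]).round(1),'z',np.percentile(k[:,4],[1,25,50,75,99]).round(1))
h,e=np.histogram(q[:,4],np.arange(0,215,3));print([(int(b),int(n)) for b,n in zip(e,h) if n>20])
E
python3 st.py
```

```text
clock: 6.52
tcp_pos: [544.4, -211.9, 250.4]
orientation: [3.141, 0.001, 1.512]
ft_force: [0.9, -0.1, -4.2]
opening: 11.0
finger_force: 59.0
clock: 8.65
tcp_pos: [419.3, 190.0, 310.8]
orientation: [-3.141, 0.0, 1.631]
ft_force: [-0.1, 0.3, -4.0]
opening: 11.5
finger_force: 58.9
board 5776 ((544.8212890625, 198.504638671875), (129.94720458984375, 209.3791046142578), 3.9550256729125977) x [-58.4 -57.5 -28.4  70.5  72.5] y [-100.3  -96.5   10.5  107.9  109.2] z [ 9.4 11.  11.6 12.1 13.6]
walls 5287 ((553.5562133789062, 198.66734313964844), (76.31681060791016, 188.4866485595703), 4.131603240966797) x [-22.9 -22.3  -0.3  49.2  54.9] y [-90.1 -86.8   7.6  96.8  98.2] z [46.1 57.2 62.9 64.1 82.3]
posts 766 ((552.9033203125, 198.14764404296875), (19.228471755981445, 187.48744201660156), 3.8795628547668457) x [ 5.   5.3  7.  24.3 25.2] y [-90.1 -85.8 -54.2  93.6  97.4] z [100.3 110.8 127.3 143.7 159.6]
tops 4695 ((539.8749389648438, 197.74249267578125), (45.2234001159668, 188.21009826660156), 3.954401731491089) x [-21.1 -20.7  -0.1  23.7  25.2] y [-90.  -88.5  67.5  97.9  98. ] z [178.3 192.1 192.8 193.3 196.1]
[(0, 1946), (3, 39), (6, 52), (9, 4000), (12, 1754), (30, 51), (33, 66), (36, 79), (39, 58), (42, 72), (45, 84), (48, 79), (51, 84), (54, 911), (57, 944), (60, 585), (63, 2219), (66, 62), (69, 51), (72, 50), (75, 56), (78, 60), (81, 62), (84, 59), (87, 59), (90, 61), (93, 63), (96, 65), (99, 67), (102, 66), (105, 45), (108, 31), (111, 31), (114, 43), (117, 29), (120, 34), (123, 40), (126, 33), (129, 32), (132, 33), (135, 39), (138, 42), (141, 31), (144, 33), (147, 38), (150, 34), (153, 34), (156, 26), (159, 40), (162, 32), (165, 32), (168, 26), (171, 38), (174, 27), (177, 92), (180, 131), (183, 147), (186, 167), (189, 500), (192, 3501), (195, 135)]
```

View pics/w2.png

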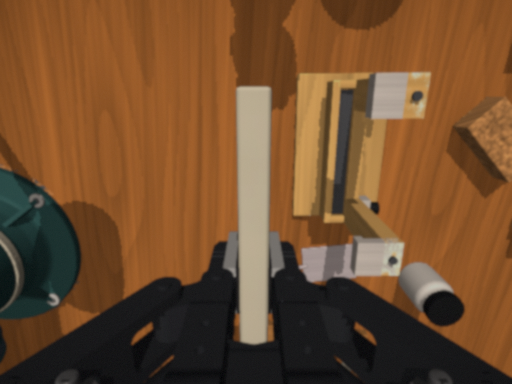

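The wrist view shows the held tile as the vertical bar (col 254) and the stand right of it. The dark sill slot runs along cols 335–355, and the catches are at (400,95) and (350,258). Next I'll check the tile in the grip and the slot edges.

```bash
python3 - <<'E'
from h import *
P=np.load('w2.npz')['P'].reshape(-1,3);P=P[np.isfinite(P[:,0])]
s=bot.get_state();T=Tw(s);t=(P-T[:3,3])@T[:3,:3]
k=t[(abs(t[:,1])<25)&(t[:,2]>-45)&(t[:,2]<0)&(t[:,0]>-100)]
h,e=np.histogram(k[:,2],np.arange(-46,2,2));print([(int(b),int(n)) for b,n in zip(e,h)])
m=k[abs(k[:,2]-np.median(k[:,2]))<60]
print('all',np.percentile(m,[1,50,99],axis=0).round(1))
k=t[(abs(t[:,1])<12)&(abs(t[:,0])<100)&(t[:,2]<-15)&(t[:,2]>-45)];print('top',len(k),np.percentile(k,[0,2,50,98,100],axis=0).round(1))
o=np.array([534.7,197.6]);a=np.radians(3.95);M=np.array([[np.cos(a),np.sin(a)],[-np.sin(a),np.cos(a)]])
l=np.c_[(P[:,:2]-o)@M.T,P[:,2]];l=l[(abs(l[:,1])<45)&(abs(l[:,0])<40)]
for c in range(-30,34,2):
    b=l[(l[:,0]>=c)&(l[:,0]<c+2)]
    if len(b):print(c,len(b),np.median(b[:,2]).round(1),end=' | ')
l=np.c_[(P[:,:2]-o)@M.T,P[:,2]]
b=l[(abs(l[:,0])<7)&(l[:,2]>52)&(l[:,2]<61)];print('\nsill y',np.percentile(b,[0,1,50,99,100],axis=0).round(1))
E
```

```text
[(-46, 173), (-44, 287), (-42, 178), (-40, 1899), (-38, 6584), (-36, 233), (-34, 71), (-32, 104), (-30, 127), (-28, 146), (-26, 126), (-24, 126), (-22, 110), (-20, 110), (-18, 94), (-16, 111), (-14, 99), (-12, 86), (-10, 80), (-8, 70), (-6, 38), (-4, 17), (-2, 0)]
all [[-22.  -19.1 -44.4]
 [ 20.7  -0.2 -37.4]
 [ 79.5  18.4  -7.5]]
top 9467 [[-25.  -12.  -45. ]
 [-20.5  -9.8 -42. ]
 [ 30.3  -0.2 -37.5]
 [ 78.8   9.7 -23.2]
 [ 80.4  12.  -15. ]]
-30 81 11.7 | -28 85 11.5 | -26 81 11.5 | -24 86 11.7 | -22 80 11.6 | -20 496 45.8 | -18 191 63.1 | -16 170 63.2 | -14 103 63.9 | -12 102 64.0 | -10 50 63.6 | -8 59 57.2 | -6 100 57.0 | -4 107 57.0 | -2 100 57.1 | 0 94 57.0 | 2 102 57.0 | 4 104 57.0 | 6 94 56.9 | 8 212 59.0 | 10 118 63.8 | 12 102 63.8 | 14 108 64.0 | 16 109 63.9 | 18 97 64.1 | 20 106 63.9 | 22 106 63.9 | 24 104 63.9 | 26 42 63.8 | 
sill y [[ -7.  -84.9  54.4]
 [ -6.8 -84.1  55.1]
 [  0.    6.9  57. ]
 [  6.9  81.1  59.1]
 [  7.   82.3  60.4]]
```

```bash
python3 -m inch '[[0,0,-0.1,-0.006,0.3,0.2,1],[0,0,0,-0.006,0.55,0.4,1],[0,0,0,-0.006,0.55,0.4,1],[0,0,0,0,0.24,0.18,1],[-0.5,0,0,0,0,0,1],[-0.75,0,0,0,0,0,1],[-0.75,0,0,0,0,0,1],[-0.5,0,0,0,0,0,1],[-0.5,0,0,0,0,0,1],[0,0,0,0,0,0,1],[0,0,0,0,0,0,1],[0,0,0,0,0,0,1]]'
cat > f.py <<'E'
from h import *
s=bot.get_state();T=Tw(s);a=np.radians(3.95);M=np.array([[np.cos(a),np.sin(a),0],[-np.sin(a),np.cos(a),0],[0,0,1]])
def L(p): return M@((T@np.r_[p,1])[:3]-[534.7,197.2,0])
print('t',s['clock'],'tcp local',L([0,0,0]).round(2),'F',L([0,-6.2,91.8]).round(2),'rearlow',L([0,5.8,91.8]).round(2),'reartop',L([0,5.8,-38.2]).round(2))
z=M@T[:3,2];x=M@T[:3,0];print('lean',np.degrees(np.arctan2(z[0],-z[2])).round(2),'roll',np.degrees(x[2]).round(2),'yawerr',np.degrees(np.arctan2(-x[0],x[1])).round(2),'force',(M@s['ft_force']).round(1),'mom',s['moment'].round(2),s['opening'])
E
python3 f.py
```

```text
clock: 10.2
tcp_pos: [485.3, 193.9, 263.5]
orientation: [2.881, 0.0, 1.641]
ft_force: [0.4, 0.2, -3.8]
opening: 11.2
finger_force: 59.3
t 10.2 tcp local [-4.9550e+01  1.4000e-01  2.6347e+02] F [-3.1870e+01  1.6000e-01  1.7317e+02] rearlow [-2.0270e+01  1.7000e-01  1.7627e+02] reartop [-5.3800e+01  1.4000e-01  3.0187e+02]
lean 14.95 roll -0.0 yawerr 0.06 force [ 0.4  0.1 -3.8] mom [-0.03  0.44  0.06] 11.226050280696938
```

```bash
python3 -m inch '[[0,0,0,0,0,0.3,1],[0,0,0,0,0,0.6,1],[0,0,0,0,0,0.6,1],[0,0,0,0,0,0.5,1],[0,0,0,0,0,0.4,1],[0,0,0,0,0,0.2,1],[0,0,0,0,0,0.1,1],[0,0,0,0,0,0,1],[0,0,0,0,0,0,1]]'; python3 f.py
python3 - <<'E'
from h import *
im,d,P=grab('side');cv2.imwrite('pics/s3.png',cv2.resize(im[100:210,180:260,::-1],(480,660)[0:2] if 0 else (436,600)))
E
```

```text
clock: 11.32
tcp_pos: [513.0, 196.0, 159.9]
orientation: [2.879, -0.0, 1.641]
ft_force: [-0.3, -0.2, -2.8]
opening: 11.1
finger_force: 59.2
t 11.325 tcp local [-21.75   0.26 159.85] F [-3.92  0.29 69.59] rearlow [ 7.67  0.31 72.7 ] reartop [-26.07   0.25 198.25]
lean 15.04 roll 0.01 yawerr 0.07 force [-0.3 -0.2 -2.8] mom [-0.05  0.5  -0.03] 11.078956065042904
```

View pics/s3.png

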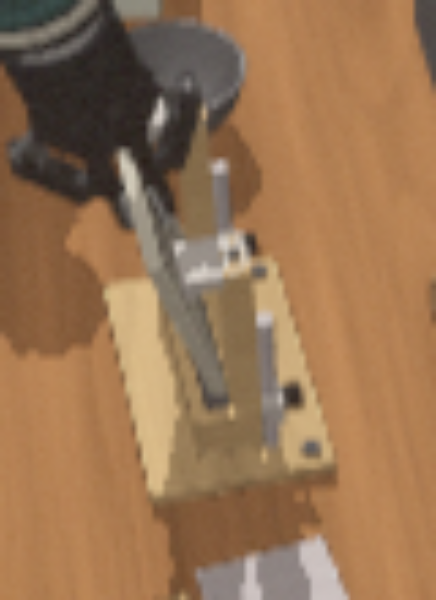

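Tile lower edge sits over the slot (crop pixel ~(210,400)), and its top is clear in front of the catches. I'll go down in small steps, feeling for the sill.

```bash
python3 -m inch '[[0,0,0,0,0,0.05,1],[0,0,0,0,-0.013,0.048,1],[0,0,0,0,-0.013,0.048,1],[0,0,0,0,-0.013,0.048,1],[0,0,0,0,-0.013,0.048,1],[0,0,0,0,0,0,1],[0,0,0,0,0,0,1]]'; python3 f.py
python3 -m inch '[[0,0,0,0,-0.0065,0.024,1],[0,0,0,0,-0.0065,0.024,1],[0,0,0,0,0,0,1],[0,0,0,0,0,0,1]]'; python3 f.py
```

```text
clock: 12.25
tcp_pos: [513.3, 195.9, 149.5]
orientation: [2.88, -0.0, 1.641]
ft_force: [-0.8, -0.1, -2.8]
opening: 11.4
finger_force: 59.2
t 12.25 tcp local [-21.42   0.2  149.52] F [-3.64  0.22 59.24] rearlow [ 7.95  0.23 62.35] reartop [-25.7    0.19 187.91]
lean 15.0 roll 0.0 yawerr 0.07 force [-0.8 -0.1 -2.8] mom [-0.02  0.44  0.02] 11.401221700209488
clock: 12.75
tcp_pos: [513.4, 196.0, 147.6]
orientation: [2.88, -0.0, 1.641]
ft_force: [-0.7, 0.5, -2.3]
opening: 11.5
finger_force: 59.5
t 12.75 tcp local [-21.38   0.23 147.57] F [-3.59  0.26 57.29] rearlow [ 8.    0.27 60.4 ] reartop [-25.67   0.23 185.97]
lean 15.01 roll 0.0 yawerr 0.07 force [-0.7  0.5 -2.3] mom [-0.07  0.42  0.03] 11.466366199237022
```

Close to the predicted sill; continue in 1 mm steps.

```bash
for i in 1 2; do python3 -m inch '[[0,0,0,0,-0.0065,0.024,1],[0,0,0,0,0,0,1],[0,0,0,0,0,0,1]]' >/dev/null; python3 f.py; done
```

```text
t 13.125 tcp local [-21.38   0.2  146.64] F [-3.58  0.23 56.37] rearlow [ 8.01  0.24 59.48] reartop [-25.67   0.2  185.04]
lean 15.02 roll 0.0 yawerr 0.07 force [-1.9 -0.4  2.5] mom [0.02 0.49 0.  ] 11.52327547501753
t 13.5 tcp local [-21.38   0.19 145.56] F [-3.6   0.22 55.28] rearlow [ 8.    0.23 58.39] reartop [-25.67   0.19 183.96]
lean 15.01 roll 0.0 yawerr 0.07 force [-0.8 -0.7  2. ] mom [-0.05  0.42 -0.03] 11.059042328866719
```

Contact felt at F ≈ 57 (lift ≈ 17 mm). Now press on, watching the force, which should reach about 13 N plus the tile's weight offset at 11 mm.

```bash
for i in 1 2; do python3 -m inch '[[0,0,0,0,-0.0065,0.024,1],[0,0,0,0,-0.0065,0.024,1],[0,0,0,0,-0.0065,0.024,1],[0,0,0,0,0,0,1],[0,0,0,0,0,0,1]]' >/dev/null; python3 f.py; done; python3 -m inch '[[0,0,0,0,0,0,1]]'
```

```text
t 14.125 tcp local [-21.4    0.21 142.57] F [-3.62  0.23 52.3 ] rearlow [ 7.97  0.25 55.4 ] reartop [-25.69   0.2  180.97]
lean 15.01 roll 0.0 yawerr 0.07 force [-1.5  0.3  4.9] mom [ 0.    0.36 -0.03] 11.1682527868244
t 14.75 tcp local [-21.39   0.21 139.64] F [-3.6   0.23 49.37] rearlow [ 7.99  0.25 52.48] reartop [-25.69   0.2  178.04]
lean 15.02 roll 0.0 yawerr 0.07 force [-2.5  0.1  6.8] mom [-0.04  0.42 -0.04] 11.302379686608651
clock: 14.88
tcp_pos: [513.4, 195.9, 139.6]
orientation: [2.88, -0.0, 1.641]
ft_force: [-2.8, -0.4, 6.3]
opening: 11.4
finger_force: 60.8
```

```bash
python3 -m inch '[[0,0,0,0,-0.0065,0.024,1],[0,0,0,0,-0.0065,0.024,1],[0,0,0,0,-0.0065,0.024,1],[0,0,0,0,-0.003,0.012,1],[0,0,0,0,0,0,1],[0,0,0,0,0,0,1],[0,0,0,0,0,0,1]]'; python3 f.py
```

```text
clock: 15.75
tcp_pos: [513.4, 195.9, 136.3]
orientation: [2.879, -0.0, 1.641]
ft_force: [-2.7, -0.1, 8.1]
opening: 11.4
finger_force: 61.2
t 15.75 tcp local [-21.33   0.21 136.31] F [-3.51  0.24 46.05] rearlow [ 8.08  0.25 49.16] reartop [-25.63   0.21 174.71]
lean 15.03 roll 0.0 yawerr 0.07 force [-2.7  0.   8.1] mom [-0.04  0.51 -0.02] 11.384238936264309
```

```bash
python3 -m inch '[[0,0,0,0,-0.0045,0.017,1],[0.25,0,0,0,0.05,0.0034,1],[0.25,0,0,0,0.05,0.0034,1],[0.25,0,0,0,0.05,0.0034,1],[0.25,0,0,0,0.05,0.0034,1],[0,0,0,0,0,0,1],[0,0,0,0,0,0,1]]'; python3 f.py
```

```text
clock: 16.62
tcp_pos: [521.4, 196.5, 136.9]
orientation: [2.967, -0.0, 1.641]
ft_force: [-1.9, -0.8, 9.6]
opening: 11.4
finger_force: 61.2
t 16.625 tcp local [-13.33   0.24 136.86] F [-3.46  0.26 45.38] rearlow [ 8.36  0.27 47.47] reartop [-14.27   0.23 175.48]
lean 10.02 roll 0.01 yawerr 0.07 force [-2.  -0.7  9.6] mom [-0.08  0.58 -0.02] 11.440130169397573
```

Press is about 11.4 mm by both force and geometry. The top corner is 2.5 mm below the lips, so straighten the rest of the way.

```bash
python3 -m inch '[[0.25,0,0,0,0.047,0.0034,1],[0.25,0,0,0,0.047,0.0034,1],[0.25,0,0,0,0.047,0.0034,1],[0.25,0,0,0,0.047,0.0034,1],[0,0,0,0,0,0,1]]'; python3 f.py;python3 -m inch '[[0.25,0,0,0,0.046,0.0034,1],[0.25,0,0,0,0.046,0.0034,1],[0.25,0,0,0,0.046,0.0034,1],[0.25,0,0,0,0.046,0.0034,1],[0,0,0,0,0,0,1],[0,0,0,0,0,0,1]]'; python3 f.py
```

```text
clock: 17.25
tcp_pos: [529.3, 197.1, 137.4]
orientation: [3.054, -0.0, 1.641]
ft_force: [-1.0, 0.6, 9.6]
opening: 11.0
finger_force: 61.2
t 17.25 tcp local [ -5.4    0.23 137.36] F [-3.54  0.24 45.37] rearlow [ 8.41  0.26 46.42] reartop [ -2.96   0.22 175.92]
lean 5.02 roll 0.01 yawerr 0.06 force [-0.9  0.7  9.6] mom [-0.01  0.32 -0.01] 10.95650818690843
clock: 18.0
tcp_pos: [536.9, 197.6, 137.5]
orientation: [3.14, -0.0, 1.641]
ft_force: [-0.1, -0.5, 9.2]
opening: 10.9
finger_force: 61.1
t 18.0 tcp local [  2.26   0.28 137.48] F [-3.77  0.29 45.67] rearlow [ 8.23  0.3  45.69] reartop [  8.     0.28 175.69]
lean 0.1 roll 0.01 yawerr 0.06 force [-0.1 -0.5  9.2] mom [-0.01 -0.29  0.04] 10.85839679259667
```

```bash
python3 -m inch '[[0,0,0,0,-0.02,0,1],[0,0,0,0,-0.02,0,1],[0,0,0,0,0,-0.03,1],[0,0,0,0,0,-0.03,1],[0,0,0,0,0,-0.03,1],[0,0,0,0,0,-0.03,1],[0,0,0,0,0,-0.03,1],[0,0,0,0,0,0,1],[0,0,0,0,0,0,1]]'; python3 f.py;python3 -m inch '[[0,0,0,0,0,-0.02,1],[0,0,0,0,0,0,1],[0,0,0,0,0,0,1]]'; python3 f.py
```

```text
clock: 19.12
tcp_pos: [535.9, 197.5, 143.5]
orientation: [3.139, -0.0, 1.641]
ft_force: [4.5, 0.6, 4.2]
opening: 11.5
finger_force: 60.6
t 19.125 tcp local [  1.2    0.24 143.53] F [-4.73  0.24 51.71] rearlow [ 7.27  0.25 51.75] reartop [  6.89   0.24 181.75]
lean 0.17 roll 0.01 yawerr 0.06 force [4.5 0.3 4.2] mom [ 0.1  -1.28 -0.  ] 11.503748346254989
clock: 19.5
tcp_pos: [534.7, 197.4, 143.9]
orientation: [3.141, -0.0, 1.641]
ft_force: [3.8, 0.3, 5.4]
opening: 11.3
finger_force: 60.5
t 19.5 tcp local [-2.0000e-02  2.2000e-01  1.4387e+02] F [-6.18  0.21 52.07] rearlow [ 5.82  0.23 52.07] reartop [  5.76   0.23 182.07]
lean 0.03 roll 0.0 yawerr 0.07 force [3.8 0.  5.4] mom [ 0.08 -1.17  0.02] 11.304182071589823
```

```bash
python3 -m inch '[[0,0,0,0,0,-0.02,1],[0,0,0,0,0,0,1],[0,0,0,0,0,0,1],[0,0,0,0,0,0,1]]'; python3 f.py
python3 - <<'E'
from h import *
im,d,P=grab('side');cv2.imwrite('pics/s4.png',cv2.resize(im[100:210,180:260,::-1],(436,600)))
E
```

```text
clock: 20.0
tcp_pos: [534.4, 197.4, 144.6]
orientation: [3.142, -0.0, 1.641]
ft_force: [4.3, -0.7, 3.8]
opening: 10.8
finger_force: 60.5
t 20.0 tcp local [ -0.27   0.24 144.6 ] F [-6.47  0.23 52.8 ] rearlow [ 5.53  0.24 52.8 ] reartop [  5.53   0.24 182.8 ]
lean 0.0 roll 0.0 yawerr 0.07 force [ 4.3 -1.   3.8] mom [ 0.1  -1.19  0.  ] 10.829510383074398
```

View pics/s4.png

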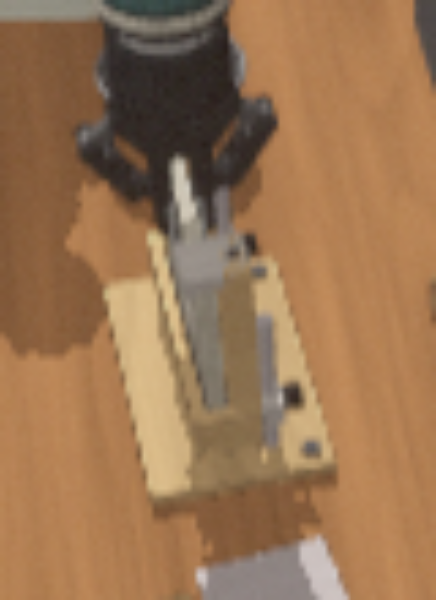

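The tile stands upright with its top corners under the catches. Open and look before retreating.

```bash
python3 -m inch '[[0,0,0,0,0,0,0.8],[0,0,0,0,0,0,0.7],[0,0,0,0,0,0,0.6],[0,0,0,0,0,0,0.5],[0,0,0,0,0,0,0.4],[0,0,0,0,0,0,0.4],[0,0,0,0,0,0,0.4],[0,0,0,0,0,0,0.4]]'; python3 f.py
python3 -m inch '[[0,0,0,0,0,-0.2,0.4],[0,0,0,0,0,-0.5,0.4],[0,0,0,0,0,-0.8,0.4],[0,0,0,0,0,-0.8,0.4],[0,0,0,0,0,-0.8,0.4],[0,0,0,0,-0.6,-0.6,0.4],[0,0,0,0,-0.8,-0.3,0.4],[0,0,0,0,-0.8,0,0.4],[0,0,0,0,-0.5,0,0.4],[0,0,0,0,0,0,0.4],[0,0,0,0,0,0,0.4]]'
sed 's/w2/w5/g;s/538,193.5/534.7,197.2/;s/(3.5)/(3.95)/' st.py > st5.py; cat >> st5.py <<'E'
k=q[(abs(q[:,1])<52)&(q[:,4]>170)]
print('tile top',np.percentile(k[:,[0,1,4]],[1,50,99],axis=0).round(1))
k=q[(abs(q[:,1])<52)&(q[:,4]>80)&(q[:,4]<170)]
for z in range(80,170,15):
    b=k[(k[:,4]>=z)&(k[:,4]<z+15)]
    if len(b): print(z,len(b),np.percentile(b[:,0],[5,50,95]).round(1))
k=q[(abs(q[:,0])<9)&(q[:,4]>35)&(q[:,4]<61)];print(len(k))
cv2.imwrite('pics/s5.png',cv2.resize(grab('side')[0][90:270,180:290,::-1],(367,600)))
E
python3 st5.py
```

```text
clock: 21.05
tcp_pos: [534.4, 197.4, 144.6]
orientation: [3.142, 0.0, 1.641]
ft_force: [1.0, 0.5, 0.3]
opening: 51.0
finger_force: 0.0
t 21.05 tcp local [ -0.26   0.22 144.62] F [-6.46  0.21 52.82] rearlow [ 5.54  0.23 52.82] reartop [  5.54   0.23 182.82]
lean 0.0 roll -0.0 yawerr 0.07 force [1.1 0.4 0.3] mom [-0.02 -0.05 -0.02] 51.00955225241023
clock: 22.42
tcp_pos: [427.4, 189.9, 304.8]
orientation: [3.141, -0.0, 1.641]
ft_force: [0.4, 0.5, -0.2]
opening: 51.2
finger_force: 0.0
board 4262 ((526.8933715820312, 197.39450073242188), (93.95875549316406, 207.04922485351562), 3.9193413257598877) x [-54.8 -54.4 -33.5  29.3  39.3] y [-102.8 -100.4   18.3  104.1  104.2] z [ 9.3 11.  11.5 12.1 13.5]
walls 2672 ((552.08056640625, 199.51107788085938), (76.93598175048828, 187.03135681152344), 5.205299377441406) x [-19.2 -18.9 -11.    9.5  57.8] y [-93.2 -91.1  17.3  93.2  94.2] z [45.2 60.5 63.7 65.  84.3]
posts 2598 ((542.1566162109375, 204.89527893066406), (35.035316467285156, 171.06336975097656), 5.8393025398254395) x [-9.1 -8.7 -6.4 24.6 27.7] y [-78.9 -75.5   5.6  79.4  92.8] z [100.8 11
[... 446 characters left out ...]
5, 86), (78, 94), (81, 95), (84, 94), (87, 93), (90, 97), (93, 105), (96, 97), (99, 111), (102, 106), (105, 104), (108, 114), (111, 112), (114, 117), (117, 116), (120, 121), (123, 127), (126, 142), (129, 141), (132, 144), (135, 153), (138, 140), (141, 156), (144, 148), (147, 130), (150, 139), (153, 131), (156, 135), (159, 139), (162, 147), (165, 162), (168, 153), (171, 167), (174, 171), (177, 231), (180, 1154), (183, 786), (186, 154), (189, 526), (192, 3588), (195, 137)]
tile top [[-89.3 -41.2 174.2]
 [-59.5  12.8 366.5]
 [  3.4  43.7 395.1]]
80 258 [-8.3 -7.4 -5.9]
95 338 [-8.8 -7.6 -6. ]
110 383 [-8.2 -7.4 -6. ]
125 483 [-8.1 -6.5 -6. ]
140 488 [-6.8 -6.4 -6. ]
155 553 [-6.9 -6.5 -6.2]
272
```

View pics/w5.png

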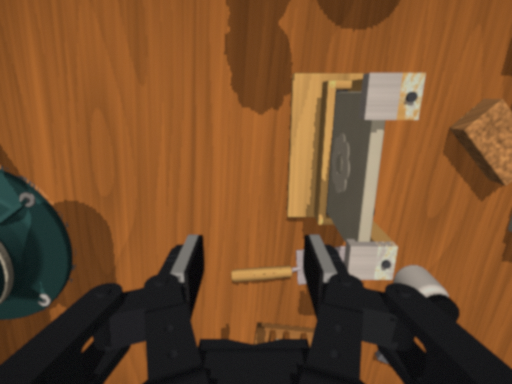

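View pics/s5.png

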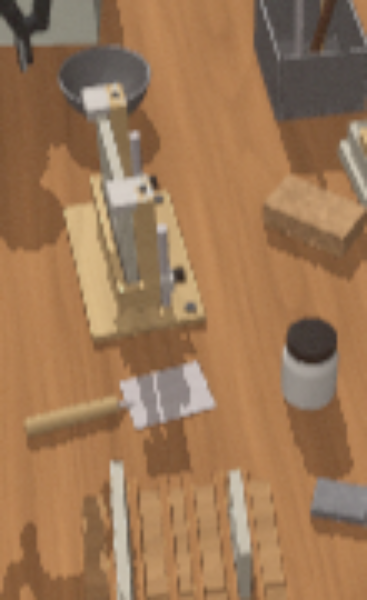

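Both views show the tile upright in the stand under both catches. Its top is at about z = 183 mm, which matches the catch underside, and its front face is vertical at x ≈ −6.5 mm. The other items look unmoved, so I'm handing in.

```bash
python3 -c "
from plant import bot
print(bot.job_done())"
```

```text
the job is handed in; nothing more can be done
None
```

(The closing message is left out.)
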